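# Park the blow-off nozzle

## Task

Take the blow-off nozzle off the air manifold: squeeze its side release button right in and keep it in while you pull the nozzle straight up off its plug. Then push it down onto the empty plug of the parking stand until it is fully home and the button has sprung back out, so that it is latched, and let go. Be gentle: do not yank at the latch, ram the plugs or crush the nozzle, keep it upright, and leave the other things on the table where they are.

Things in the scene. Friction and masses are not known exactly. Their poses are not given: they have to be found in the camera images.
- nozzle: Blow-off nozzle, upright: grey square housing 36 x 36 mm, 48 mm tall, brass jet on top (77 mm overall), about 0.14 kg. Origin: centre of its lower rim; z up along the bore, +y is the side with the release button. A 22 mm square bore, 40 mm deep, opens at the rim and fits over a 20 mm round plug at any yaw. At the start it is latched, rim about 1.8 mm above the manifold plug's shoulder.
- nozzle_grip (a point): Point in the nozzle, 30 mm above the rim and 1.25 mm from its axis towards the button (+y): midway between the fingers when they squeeze the button and the face across from it. There it is 44 mm across y with the button out, 38.5 mm with it right in. The housing bears up to 45 N from each finger.
- button_face (a point): Centre of the outer face of the release button, a dark ribbed steel key 16 mm wide and 18 mm tall, centred 30 mm above the nozzle's rim; when out it stands 8 mm proud of the housing's +y face. It moves in along the nozzle's -y.
- release (a joint): Release button travel, m: 0 = out (latched or free), 0.0055 = right in; spring 8 N rising to 16 N. It carries a tooth across the bore, 12 to 16 mm above the rim, that catches under a plug's land and is clear once the button is in by 0.0045. On a plug but not home, the tooth rests on the land and the button cannot come out fully.
- manifold: Fixed air manifold: aluminium block 115 x 50 mm, 45 mm high, on a foot plate 74 mm wide. Origin: on the table below the plug on which the nozzle starts; the block reaches from 27 mm before it to 88 mm behind it (x), with a round gauge (40 mm, top 95 mm above the table) 66 to 82 mm behind the plug. Its plug, of the stand's pattern, bears up to 25 N.
- manifold_seat (a point): Centre of the plug's shoulder on the manifold, 48 mm above the table.
- stand: Fixed parking stand: dark steel foot plate 86 x 64 x 8 mm, 42 mm square pillar to 30 mm above the table, an empty upright plug on it. Origin: on the table, on the plug's axis; z up. The plug is screwed in to a height that differs and is not given: its shoulder, on which the nozzle's rim comes to rest when pushed right down, is anywhere from 33 to 45 mm above the table. It bears up to 25 N.
- stand_mark (a point): Centre of the pillar's top, 30 mm above the table, on the plug's axis. The plug above its shoulder: groove up to 18 mm, land of 20 mm diameter from 18 to 27 mm, nose coned to 12 mm diameter at 33 mm, and a 7 mm sprung valve pin up to 46 mm. Pin and nozzle meet 6 mm before home: 2 N, 5 N at home. Let go when latched, the nozzle rises by 1.8 mm till the tooth catches; not latched, it springs up.
- tape_measure: Tape measure lying on the table, 64 x 96 x 40 mm, not to be disturbed. Origin: under its centre.
- coupon_plate: Flat steel coupon, 40 x 60 x 6 mm, lying between manifold and stand, not to be disturbed. Origin: under its centre.
- nut: Hexagon nut, 27 mm across, 12 mm high, lying between manifold and stand, not to be disturbed. Origin: under its centre.
Not all that is in view belongs to the job. Of the things that look like the nozzle, the larger one is meant.

How it is judged (in metres and radians):
On the way:
1. with the button in, the nozzle is pulled up clear of the manifold's plug (z of nozzle in the frame of manifold_seat above 0.05 m and value of joint release above 0.003 m), for 0.1 s.
At the end, for the whole second after the job is handed in: The nozzle sits upright (within 0.12 rad) and at rest on the stand's plug, its rim 30 to 49.5 mm above the table and its axis within 4 mm of the plug's, latched: the button is out again (within 1.5 mm), and the gripper has let go (z of nozzle in the frame of stand between 0.03 and 0.0495 m and horizontal distance between nozzle and stand below 0.004 m and angle between nozzle's own z axis and vertical below 0.12 rad and value of joint release below 0.0015 m and linear speed of nozzle below 0.02 m/s and contact force between the fingers and nozzle below 0.1 N); the robot touches nothing.
It fails at once if the manifold's plug takes more than 30 N from the nozzle (yanked or rammed) (contact force between nozzle and manifold above 30 N).
It fails at once if the stand takes more than 30 N from the nozzle (rammed) (contact force between nozzle and stand above 30 N).
It fails at once if the nozzle is crushed: the fingers press on it with more than 100 N in all (about 50 N each) (contact force between the fingers and nozzle above 100 N).
It fails at once if the nozzle is tipped over by more than 0.6 rad (angle between nozzle's own z axis and vertical above 0.6 rad).
It fails at once if a bystander is moved by more than 20 mm (distance of any of tape_measure, coupon_plate, nut from where it was at the start of the episode above 0.02 m).
It also fails if it takes over 48 s, if anything falls off the work surface, if the arm or the gripper's body presses on something with over 40 N, if the wrist force passes 120 N, or if a joint passes its speed limit or range.

## Robot

A 6-joint arm with a two-finger parallel gripper is mounted at the origin on a cart in front of the work surface, level with it; the furniture and walls round the work are solid. World frame = base frame: x ahead of the robot, y to its left, z up, the work surface at z = 0. Lengths are in m, angles in degrees, forces in N, time in s.
With the tool pointing down it reaches from about 0.375 to 0.9 m from the base axis. Payload 3.1 kg.
Tool frame: the origin (TCP) lies between the finger pads; the fingertips stand 11 mm ahead of it and the grasp point (between the pads) lies 8 mm behind it; z points along the fingers, y is the line along which they close (so a half turn about z gives the same grasp; the last joint's range is limited). The gripper opens to 87 mm and grips with 3 to 60 N. Pads are 19 mm wide; open, the fingers measure 117 mm over their backs; the gripper's body (75 mm by 190 mm) begins 51 mm behind the grasp point.
Start: joints at [28.505, 30.224, 82.088, -0, 67.689, -10.227], TCP at [0.488, 0.391, 0.234] pointing down, gripper open.
Joint ranges: [-176.69, 176.69], [-43.24, 126.21], [12.49, 139.97], [-82, 262], [0, 151.66], [-163.58, 163.58]. Speed limits (degrees/s): [159.86, 159.86, 180, 180, 180, 180].

## Interface

Orientations are given as a 3x3 rotation matrix whose columns are the frame's x, y, z axes.
In Python, from rig import bot gives the robot as it stands.
- The arm moves only by the tool apply_moves, never from a script. Its argument "steps" is a list that holds one entry, the list of rows, each a list of 7 numbers: the shift along the tool's x, y, z in cm, then the turn, a rotation vector about the tool's x, y, z in degrees, then the gripper command: -1 is shut, 1 is fully open, values between are in proportion. In form: [[[dx, dy, dz, rx, ry, rz, jaw], ...]]. A call has 1 to 20 rows; each row is the pose to reach, as a shift and turn from the pose commanded when the call began, along the tool's axes at that moment; what a row does not reach only later rows make up. A row lasts 1/8 s, in which the tool goes at most 62.5 mm and 10.7 degrees, less where a joint would pass 70% of its speed; a pose out of reach is approached as far as the arm can. A call with a gripper value outside its range is refused whole. The fingers move at their own pace and stop on an object; the grip force is fixed at half the most. Time passes only in rows, so rows that repeat a pose let the fingers close. It gives the time, the measured TCP pose, the force, the opening and the grip force at its end, in the units of the state.
- bot.read_state(): the state, without advancing time (a new reading comes with each control period).
- bot.capture(name): name is "scene" or "top" or "wrist"; returns the picture (400x640x3 uint8, blue, green, red); there is no depth.
- bot.camera_model(name): a dict with "intrinsics" (3x3 intrinsics, pixels), "R" (3x3) and "t" (3): a world point X has camera coordinates R X + t. Camera axes: x right, y down, z forward; pixel columns grow to the right and rows downward; lengths in m; the calibration is good to about 2 mm. A picture is of the moment at which its call begins: read the wrist's pose just before it. camera_model takes no time and is no camera call; for the wrist camera it gives the pose at the moment of the call.
- bot.hand_in(): hands the job in; it is judged then, once.
The state is a dict: "time_s": time; "joint_positions": joint angles; "qvel": joint speeds; "tau": joint torques, N m; "position": TCP position; "tcp_rot": TCP orientation; "force": force on the tool from outside, world axes, zero at the start; "moment": the same for the moment, N m; "opening": opening from 0.0 (shut) to 1.0 (fully open); "grasp_force": force on a finger pad.
Only numpy, scipy, OpenCV 4.12 (cv2) and the standard library are available. Lean on these libraries where they do the work, as an engineer would, in place of code of your own. Each camera call takes 0.05 s, during which the arm holds its last target. There are 200 camera calls.

## Working session

There is one attempt and no reset: what is moved stays moved. The work goes in short steps, Python scripts to look and compute and a tool call to move; the robot and the scene stay as the last step left them, time stands still between calls to the robot, and variables do not carry over. Pictures are saved under pics/ and viewed, at most 10 in all, crops included, and the job is handed in when it is done.

Besides the shell and the picture viewer there is one more tool, called after "Emit:" by a JSON object that holds its "method" and its "body". apply_moves: Moves the arm, as the interface text tells. Its arguments: {"type":"object","properties":{"steps":{"type":"array","items":{"type":"array","items":{"type":"array","items":{"type":"number"}}}}},"required":["steps"]}

```bash
mkdir -p pics; python3 - <<'E'
from rig import bot
import cv2,numpy as np
for n in("scene","top"):
    im=bot.capture(n);cv2.imwrite(f"pics/{n}0.png",im)
    m=bot.camera_model(n);print(n,np.array(m["intrinsics"]).round(1).tolist(),np.array(m["R"]).round(3).tolist(),np.array(m["t"]).round(3).tolist())
s=bot.read_state();print(s)
E
```

```text
scene [[449.4, 0.0, 320.4], [0.0, 449.4, 197.9], [0.0, 0.0, 1.0]] [[0.779, -0.626, 0.023], [-0.337, -0.449, -0.828], [0.529, 0.637, -0.561]] [-0.379, 0.297, 0.659]
top [[417.5, 0.0, 316.9], [0.0, 417.5, 195.0], [0.0, 0.0, 1.0]] [[-0.001, -1.0, 0.013], [-0.989, -0.001, -0.146], [0.146, -0.013, -0.989]] [0.102, 0.561, 0.988]
{'time_s': 0.1, 'joint_positions': array([ 2.85048617e+01,  3.02723204e+01,  8.21490505e+01,  8.05711313e-04,
        6.76885435e+01, -1.02284020e+01]), 'qvel': array([ 0.04505833, -0.12929138, -0.17679434, -0.00229556,  0.05929583,
        0.11177095]), 'tau': array([ 3.38081963e-05, -4.40984559e+01, -1.77151251e+01,  6.35296502e-02,
        5.33755019e-02, -5.21729953e-05]), 'position': array([0.48696458, 0.39077002, 0.23268357]), 'tcp_rot': array([[-6.25691166e-01,  7.80069037e-01, -1.69202418e-03],
       [ 7.80070792e-01,  6.25690612e-01, -9.04075953e-04],
       [ 3.53441990e-04, -1.88557098e-03, -9.99998160e-01]]), 'force': array([-0.87429553, -0.35193076, -0.44138327]), 'moment': array([-0.03881617, -0.01855019, -0.01317344]), 'grasp_force': 0.0, 'opening': 0.9969024756352669}
```

View pics/scene0.png

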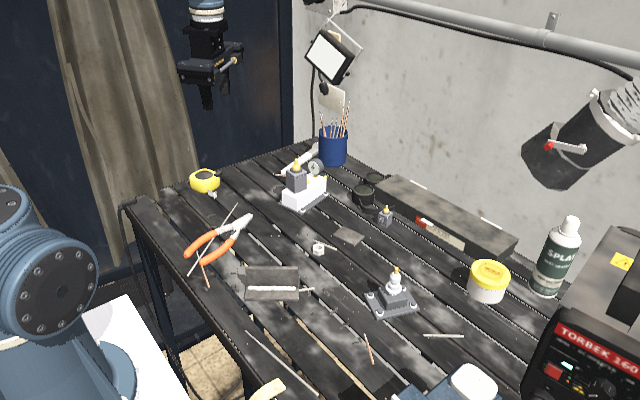

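View pics/top0.png

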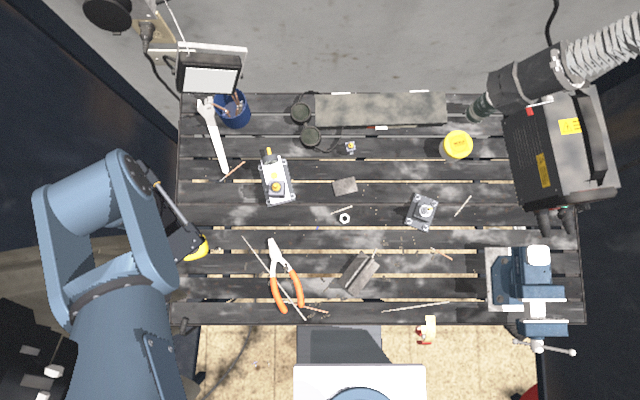

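The manifold with its nozzle is at scene (296,178) and top (277,187). The lookalikes are a small nozzle at scene (386,215) / top (350,147) and the stand's bare plug with its brass pin at scene (395,280) / top (424,210). The one on the manifold is larger and fits the description, so I'll check it in a close crop.

```bash
python3 - <<'E'
import cv2,numpy as np
a=cv2.imread("pics/scene0.png");b=cv2.imread("pics/top0.png")
f=lambda i,x,y:cv2.resize(i[y:y+70,x:x+95],None,fx=4.2,fy=4.2,interpolation=cv2.INTER_CUBIC)
cv2.imwrite("pics/c1.png",np.vstack([np.hstack([f(a,260,150),f(b,235,142)]),np.hstack([f(a,345,255),f(b,380,175)])]))
E
```

```text
(no output)
```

View pics/c1.png

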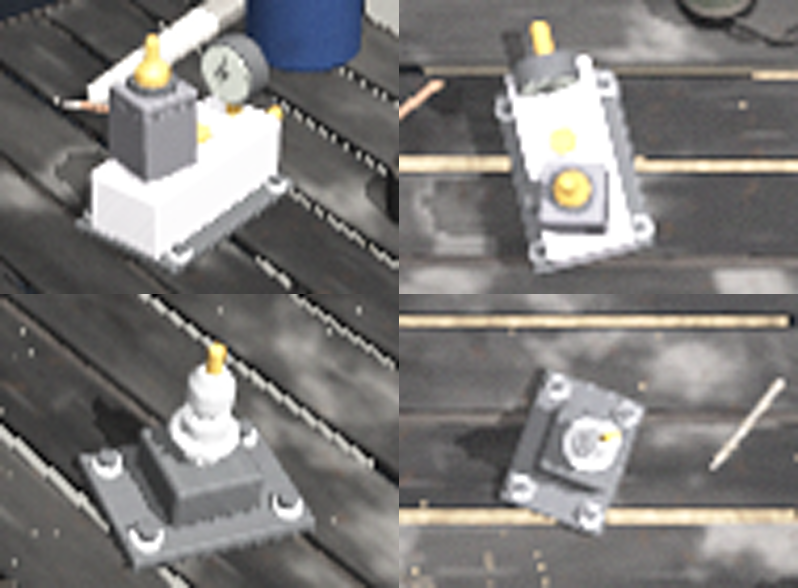

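The crop shows the large grey nozzle with its brass jet on the manifold: jet at top (276,186), tip at scene (296,158). The stand's plug has its pin tip at scene (397,267). The button isn't visible on the −x and −y faces, but there is a dark part on the image-left side in the top view, which is +y.

```bash
cat > h.py <<'E'
import numpy as np,cv2
from rig import bot
def P(n,m=None):
    m=m or bot.camera_model(n);return np.array(m["intrinsics"]),np.array(m["R"]),np.array(m["t"]).ravel()
def ray(c,u,v):
    K,R,t=c;d=R.T@np.linalg.solve(K,[u,v,1.]);return -R.T@t,d/np.linalg.norm(d)
def onz(c,u,v,z):
    o,d=ray(c,u,v);return o+d*(z-o[2])/d[2]
def tri(obs):
    A=np.zeros((3,3));b=np.zeros(3);rs=[ray(c,*p) for c,p in obs]
    for o,d in rs:
        M=np.eye(3)-np.outer(d,d);A+=M;b+=M@o
    x=np.linalg.solve(A,b);return x,[1e3*np.linalg.norm(np.cross(x-o,d)) for o,d in rs]
def proj(c,X):
    K,R,t=c;p=K@(R@np.asarray(X)+t);return p[:2]/p[2]
E
python3 - <<'E'
from h import *
s,t=P("scene"),P("top")
print("jet",tri([(s,(296.2,158.8)),(t,(276.4,186.5))]))
print("pin",tri([(s,(396.7,267.5)),(t,(424+5.3,209))]))
print("jet127",onz(s,296.2,158.3,.127),onz(t,276.4,186.5,.120))
# pillar top corners in top crop (cx,cy)
for q in [(567,403),(627,425),(603,490),(540,470)]:
    print(onz(t,380+(q[0]-399)/4.2,175+(q[1]-294)/4.2,.03).round(4))
for q in [(541,163),(607,163),(607,228),(541,228)]:
    print("housing",onz(t,235+(q[0]-399)/4.2,142+q[1]/4.2,.098).round(4))
w=P("wrist");st=bot.read_state();R=st["tcp_rot"]
print("cam in tool",R.T@(-w[1].T@w[2]-st["position"]),"\n",(w[1]@R).round(3),w[0])
E
```

```text
jet (array([0.56815403, 0.19408108, 0.12826328]), [np.float64(0.7981411169534395), np.float64(0.798141116953247)])
pin (array([ 0.52243017, -0.16233122,  0.08727357]), [np.float64(1.5045027669350346), np.float64(1.504502766935049)])
jet127 [0.57159527 0.19745124 0.127     ] [0.56886915 0.19521091 0.12      ]
[ 0.548  -0.1552  0.03  ]
[ 0.5348 -0.1904  0.03  ]
[ 0.4962 -0.1745  0.03  ]
[ 0.5081 -0.1377  0.03  ]
housing [0.586 0.215 0.098]
housing [0.5861 0.1783 0.098 ]
housing [0.5496 0.1779 0.098 ]
housing [0.5495 0.2144 0.098 ]
cam in tool [ 0.07419624 -0.00062241 -0.15029168] 
 [[-0.     1.     0.001]
 [-0.961  0.    -0.276]
 [-0.276 -0.001  0.961]] [[294.49408947   0.         318.95288281]
 [  0.         294.49408947 206.81948326]
 [  0.           0.           1.        ]]
```

Measured: jet at (0.568, 0.195), z 0.128 (expected 0.127). The housing is about 36.5 mm across and axis-aligned. Pin tip at about (0.522, −0.162), z 0.087. Next I'll go in for a wrist look at the button side.

Emit:
{"method": "apply_moves", "body": {"steps": [[[-4,-1.2,0.6,0,0,0,1],[-9,-2.7,1.4,0,0,0,1],[-14,-4.2,2.2,0,0,0,1],[-18,-5.3,3,0,0,0,1],[-20.3,-5.9,3.3,0,0,0,1],[-20.3,-5.9,3.3,0,0,0,1],[-20.3,-5.9,3.3,0,0,0,1]]]}}

```text
time_s: 0.98
position: [0.568, 0.1964, 0.2004]
tcp_rot: [[-0.626, 0.78, -0.001], [0.78, 0.626, 0.0], [0.001, -0.0, -1.0]]
force: [0.4, 0.1, -0.6]
opening: 1.004
grasp_force: 0.0
```

```bash
python3 - <<'E'
from h import *
import pickle
s=bot.read_state();w=P("wrist");im=bot.capture("wrist");cv2.imwrite("pics/w1.png",im);pickle.dump(w,open("w1.pkl","wb"))
print(s["position"],s["time_s"],s["force"])
for z,r in((.0978,1),):
  for p in[(.568,.196,.127),(.568,.214,.0798),(.568,.222,.0798)]: print(proj(w,p))
E
```

```text
[0.56795213 0.19642197 0.20036963] 0.975 [ 0.35710065  0.1122872  -0.57375001]
[319.78383425 219.45216539]
[331.70447826 189.43822207]
[337.13783285 182.91504106]
```

View pics/w1.png

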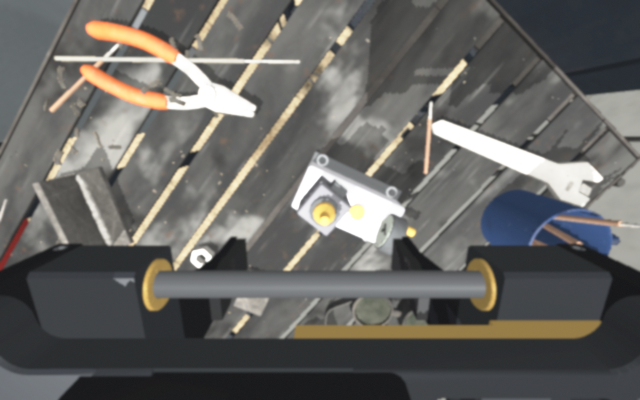

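The wrist view shows the jet at (324,213), a few pixels from where I projected it, and the fingers at rows 240–310. I'll zoom in to see the button side.

```bash
python3 - <<'E'
import cv2
a=cv2.imread("pics/w1.png")[140:255,270:430]
cv2.imwrite("pics/c2.png",cv2.resize(a,None,fx=5,fy=5,interpolation=cv2.INTER_CUBIC))
E
```

```text
(no output)
```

View pics/c2.png

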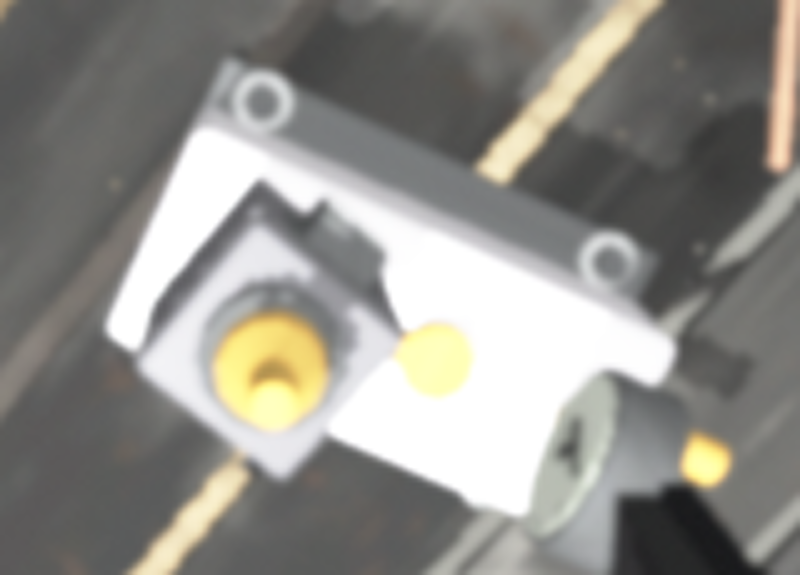

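The close crop shows the dark button on the upper-right face, at crop (340,240). The housing's top corners are at (262,215), (400,338), (278,478) and (140,358). Now I'll turn those into positions and yaw.

```bash
python3 - <<'E'
from h import *
import pickle
w=pickle.load(open("w1.pkl","rb"));s,t=P("scene"),P("top")
f=lambda q,z:onz(w,270+q[0]/5-.4,140+q[1]/5-.4,z)
c=[f(q,.0978) for q in[(262,215),(400,338),(278,478),(140,358)]]
for i in range(4):
    d=c[(i+1)%4]-c[i];print(c[i].round(4),"len",np.linalg.norm(d).round(4),"ang",np.degrees(np.arctan2(d[1],d[0])).round(1))
print("centre",np.mean(c,0)); print("button top edge mid",f((348,232),.089))
jp=(270+270/5-.4,140+402/5-.4);print("jet",f((270,402),.127),tri([(s,(296.2,158.8)),(t,(276.4,186.5)),(w,jp)]))
# gray nozzle in top image by contour: yaw
im=cv2.imread("pics/top0.png")
E
```

```text
[0.5544 0.2161 0.0978] len 0.0333 ang -3.3
[0.5877 0.2141 0.0978] len 0.0344 ang -90.2
[0.5875 0.1797 0.0978] len 0.0339 ang 176.0
[0.5537 0.1821 0.0978] len 0.034 ang 88.8
centre [0.57082811 0.19798421 0.0978    ]
button top edge mid [0.56968184 0.22206493 0.089     ]
jet [0.57067067 0.19755258 0.127     ] (array([0.56970183, 0.19595965, 0.12632939]), [np.float64(0.8748780295296872), np.float64(2.256893576908723), np.float64(1.8070559034511116)])
```

The button faces +y, the nozzle's yaw is about −2°, and its centre is about (0.570, 0.197). I'll turn the tool to match and come down beside it.

Emit:
{"method": "apply_moves", "body": {"steps": [[[0,0.1,0,0,0,-9,1],[0,0.2,0,0,0,-18,1],[0,0.2,1,0,0,-27,1],[0,0.2,2.5,0,0,-36,1],[0,0.2,5,0,0,-44,1],[0,0.2,8,0,0,-49,1],[0,0.2,10,0,0,-49,1],[0,0.2,10,0,0,-49,1],[0,0.2,10,0,0,-49,1]]]}}

```text
time_s: 2.15
position: [0.5704, 0.198, 0.1014]
tcp_rot: [[-0.999, 0.038, 0.001], [0.038, 0.999, 0.0], [-0.001, 0.0, -1.0]]
force: [0.0, -0.2, -0.7]
opening: 0.999
grasp_force: 0.0
```

```bash
python3 - <<'E'
from h import *
import pickle
s=bot.read_state();w=P("wrist");im=bot.capture("wrist");cv2.imwrite("pics/w2.png",im);pickle.dump((w,s),open("w2.pkl","wb"))
print(s["position"],s["force"],s["opening"])
cv2.imwrite("pics/c3.png",cv2.resize(im[130:330,190:450],None,fx=3,fy=3,interpolation=cv2.INTER_CUBIC))
E
```

```text
[0.57038484 0.19797587 0.10136416] [ 0.0172983  -0.19333775 -0.73256376] 0.9992827684387195
```

View pics/c3.png

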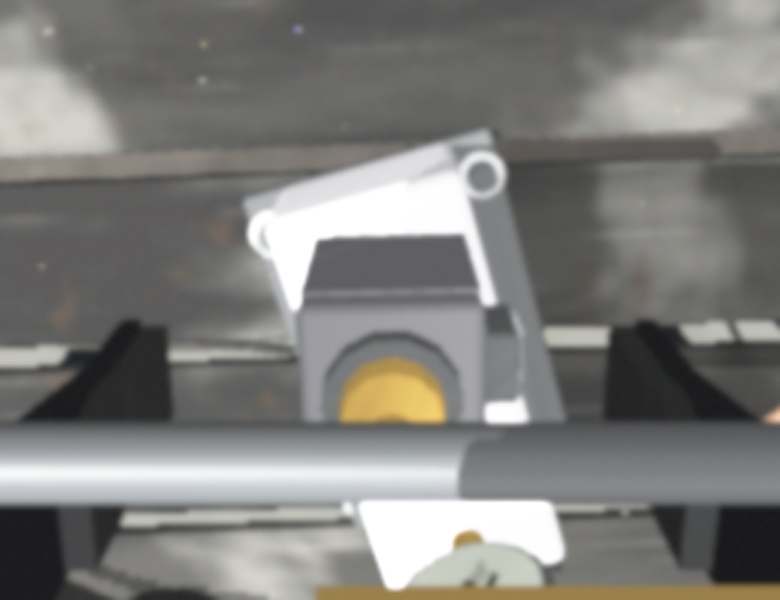

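The wrist crop shows the housing between columns 302 and 483, with the button on the right ending at about 520. The inner finger edges are at 168 and 608. The nozzle sits about 0.9 mm to +y of the finger midline, so the grip point needs a +2.2 mm shift. I'll lower and half close.

Emit:
{"method": "apply_moves", "body": {"steps": [[[-0.05,0.2,0.3,0,0,0,1],[-0.1,0.2,1.2,0,0,0,1],[-0.1,0.2,2.2,0,0,0,0.6],[-0.1,0.2,2.8,0,0,0,0.3],[-0.1,0.2,2.8,0,0,0,0.12],[-0.1,0.2,2.8,0,0,0,0.12],[-0.1,0.2,2.8,0,0,0,0.12]]]}}

```text
time_s: 3.08
position: [0.5716, 0.1993, 0.0729]
tcp_rot: [[-0.999, 0.04, 0.001], [0.04, 0.999, 0.001], [-0.001, 0.001, -1.0]]
force: [0.7, 2.0, -0.5]
opening: 0.583
grasp_force: 1.3
```

```bash
python3 - <<'E'
from h import *
s=bot.read_state();im=bot.capture("wrist");cv2.imwrite("pics/w3.png",im)
print(s["position"],s["force"],s["opening"])
cv2.imwrite("pics/c4.png",cv2.resize(im[130:330,190:450],None,fx=3,fy=3,interpolation=cv2.INTER_CUBIC))
E
```

```text
[0.57157143 0.19932832 0.07286445] [ 0.72884144  1.98479534 -0.47110352] 0.5831681046415524
```

View pics/c4.png

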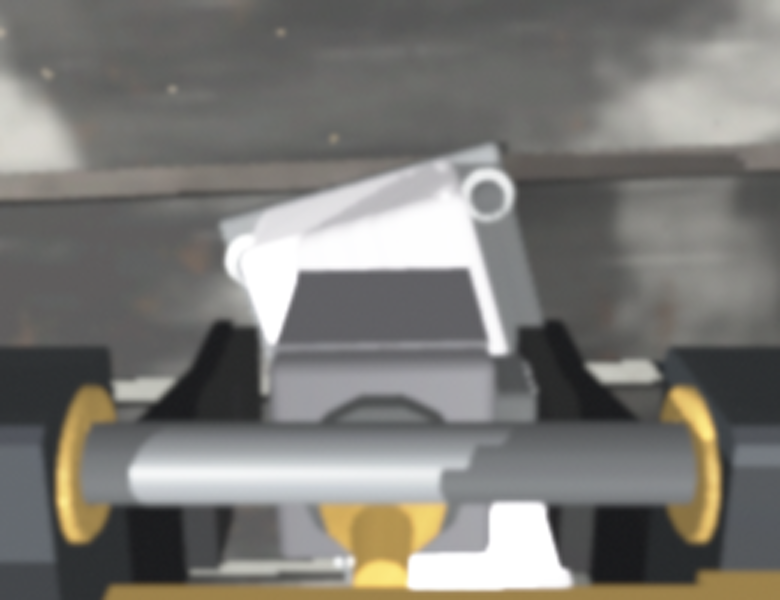

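The right finger is close to the button and there is a gap on the left. I'll hold still to see whether the reading settles.

Emit:
{"method": "apply_moves", "body": {"steps": [[[0,0,0,0,0,0,0.12],[0,0,0,0,0,0,0.12],[0,0,0,0,0,0,0.12]]]}}

```text
time_s: 3.5
position: [0.5714, 0.1993, 0.0727]
tcp_rot: [[-0.999, 0.039, 0.001], [0.039, 0.999, 0.0], [-0.001, 0.0, -1.0]]
force: [0.5, 3.5, -0.1]
opening: 0.562
grasp_force: 1.6
```

Emit:
{"method": "apply_moves", "body": {"steps": [[[0,0.04,0,0,0,0,0.08],[0,0.08,0,0,0,0,0.05],[0,0.08,0,0,0,0,0.02],[0,0.08,0,0,0,0,-0.02],[0,0.08,0,0,0,0,-0.05],[0,0.08,0,0,0,0,-0.08],[0,0.08,0,0,0,0,-0.1],[0,0.08,0,0,0,0,-0.1],[0,0.08,0,0,0,0,-0.1]]]}}

```text
time_s: 4.62
position: [0.5715, 0.1994, 0.0728]
tcp_rot: [[-0.999, 0.04, 0.001], [0.04, 0.999, -0.0], [-0.001, -0.0, -1.0]]
force: [0.9, 1.4, 4.7]
opening: 0.456
grasp_force: 13.5
```

Balanced sideways, with the button in by about 4.3 mm. Squeezing fully.

Emit:
{"method": "apply_moves", "body": {"steps": [[[0,0,0,0,0,0,-0.12],[0,0,0,0,0,0,-0.15],[0,0,0,0,0,0,-0.25],[0,0,0,0,0,0,-0.5],[0,0,0,0,0,0,-1],[0,0,0,0,0,0,-1]]]}}

```text
time_s: 5.38
position: [0.5709, 0.1996, 0.0724]
tcp_rot: [[-0.999, 0.039, -0.001], [0.039, 0.999, -0.0], [0.001, -0.0, -1.0]]
force: [1.0, -2.4, 2.4]
opening: 0.433
grasp_force: 30.0
```

The button is right in (38 mm across) at 30 N. Pulling up gently, the first few millimetres first.

Emit:
{"method": "apply_moves", "body": {"steps": [[[0,0,-0.1,0,0,0,-1],[0,0,-0.2,0,0,0,-1],[0,0,-0.4,0,0,0,-1],[0,0,-0.6,0,0,0,-1],[0,0,-0.6,0,0,0,-1]]]}}

```text
time_s: 6.0
position: [0.5709, 0.2002, 0.0784]
tcp_rot: [[-0.999, 0.04, -0.0], [0.04, 0.999, 0.0], [0.0, 0.0, -1.0]]
force: [0.4, 0.1, -1.1]
opening: 0.439
grasp_force: 30.0
```

Emit:
{"method": "apply_moves", "body": {"steps": [[[0,0,-0.4,0,0,0,-1],[0,0,-1,0,0,0,-1],[0,0,-1.8,0,0,0,-1],[0,0,-2.8,0,0,0,-1],[0,0,-4,0,0,0,-1],[0,0,-5.5,0,0,0,-1],[0,0,-7.5,0,0,0,-1],[0,0,-9,0,0,0,-1],[0,0,-9,0,0,0,-1],[0,0,-9,0,0,0,-1]]]}}

```text
time_s: 7.25
position: [0.5707, 0.1997, 0.1682]
tcp_rot: [[-0.999, 0.04, -0.001], [0.04, 0.999, -0.0], [0.001, -0.0, -1.0]]
force: [-0.5, -0.5, -2.1]
opening: 0.439
grasp_force: 30.0
```

```bash
python3 - <<'E'
from h import *
s=bot.read_state();im=bot.capture("wrist");cv2.imwrite("pics/w4.png",im)
print(s["position"],s["force"],s["opening"],s["joint_positions"])
t=P("top");ct=bot.capture("top");cv2.imwrite("pics/top1.png",ct)
cs=bot.capture("scene");cv2.imwrite("pics/scene1.png",cs)
a=cv2.resize(cs[255:325,350:430],None,fx=5,fy=5,interpolation=cv2.INTER_CUBIC)
b=cv2.resize(ct[180:250,385:465],None,fx=5,fy=5,interpolation=cv2.INTER_CUBIC)
cv2.imwrite("pics/c5.png",np.hstack([a,b]))
E
```

```text
[0.57067897 0.19973318 0.16820578] [-0.52160238 -0.49566463 -2.09700148] 0.4386380877555228 [ 8.71014105e+00  3.32056464e+01  8.86230783e+01  1.93641828e-03
  5.82290076e+01 -7.90211666e+01]
```

View pics/c5.png

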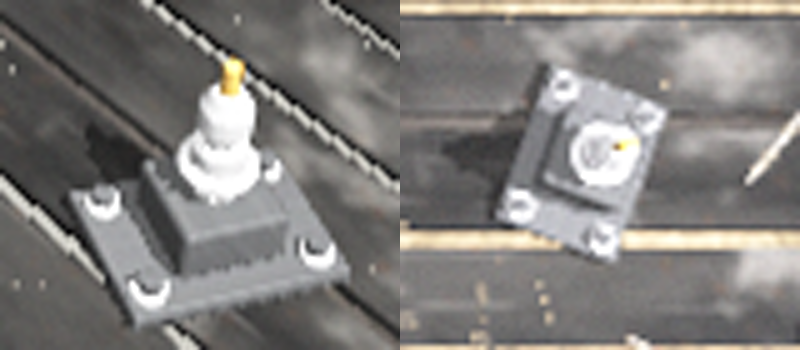

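Scene crop: pin tip at (234,62), shoulder ring centred at (219,170). The top crop shows the same stand undisturbed. The fixed cameras are 2–3 mm off against the arm, so I'll carry the nozzle over and measure the stand with the wrist camera, stopping about 6 cm beyond it in x so it isn't hidden.

Emit:
{"method": "apply_moves", "body": {"steps": [[[-0.1,-1.5,0,0,0,0,-1],[-0.4,-5,0,0,0,0,-1],[-0.7,-9.5,0,0,0,0,-1],[-1,-14.5,0,0,0,0,-1],[-1.4,-19.5,0,0,0,0,-1],[-1.8,-24.5,0,0,0,0,-1],[-2.1,-29,0,0,0,0,-1],[-2.3,-33,0,0,0,0,-1],[-2.4,-35.2,0,0,0,0,-1],[-2.4,-36,0,0,0,0,-1],[-2.4,-36,0,0,0,0,-1],[-2.4,-36,0,0,0,0,-1],[-2.4,-36,0,0,0,0,-1]]]}}

```text
time_s: 9.02
position: [0.5809, -0.1595, 0.1686]
tcp_rot: [[-0.999, 0.038, -0.0], [0.038, 0.999, 0.0], [0.0, 0.0, -1.0]]
force: [0.4, -0.0, -1.1]
opening: 0.44
grasp_force: 30.0
```

```bash
python3 - <<'E'
from h import *
import pickle
s=bot.read_state();w=P("wrist");im=bot.capture("wrist");cv2.imwrite("pics/w5.png",im);pickle.dump((w,s),open("w5.pkl","wb"))
print(s["position"],s["force"],s["opening"])
print(proj(w,(.522,-.162,.087)),proj(w,(.522,-.162,.03)))
E
```

```text
[ 0.58091108 -0.15952333  0.16857325] [ 3.65304410e-01 -2.39349999e-04 -1.10763832e+00] 0.4397865721091918
[314.82139572 144.72711193] [315.66122783 140.46898249]
```

View pics/w5.png

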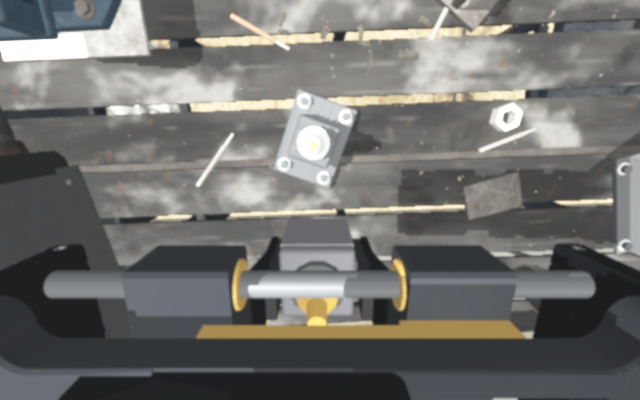

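The stand is seen from straight above at (314,145), within 2 px of prediction. Next I'll get the plug's circle and the pin numerically, and check the held nozzle in the same picture.

```bash
python3 - <<'E'
from h import *
import pickle
w,s=pickle.load(open("w5.pkl","rb"));im=cv2.imread("pics/w5.png").astype(int)
a=im[115:175,285:345];hsv=cv2.cvtColor(a.astype(np.uint8),cv2.COLOR_BGR2HSV)
y,x=np.nonzero((hsv[...,1]>90)&(hsv[...,2]>120)&(hsv[...,0]<40));print("yellow",len(x));sel=(abs(x-29)<10)&(abs(y-30)<12);py=(285+x[sel].mean(),115+y[sel].mean());print(py,sel.sum())
m=((hsv[...,2]>185)).astype(np.uint8)
m=cv2.morphologyEx(m,cv2.MORPH_CLOSE,np.ones((5,5)))
n,l,st,c=cv2.connectedComponentsWithStats(m)
for i in range(1,n):
    if st[i,4]>15: print(st[i],c[i]+[285,115])
i=l[29,29];ring=c[i]+[285,115]
for z in(.084,.087,.090):print("pin",z,onz(w,*py,z).round(4))
for z in(.038,.042):print("ring",z,onz(w,*ring,z).round(4))
# pillar contour / bolts
b=[(305,101),(346,117),(325,178),(285,163)]
print("bolts",[onz(w,*q,.012).round(4)[:2].tolist() for q in b],np.mean([onz(w,*q,.012) for q in b],0).round(4))
t0,s0=P("top"),P("scene")
for n_,o,cc,B in(("scene",(350,255),s0,[(103,198),(150,290),(316,248),(270,168)]),("top",(305,180),t0,[(563,85),(645,117),(600,238),(519,206)])):
    o=np.array(o) if n_=="scene" else np.array((385-80,180)); print(n_,np.mean([onz(cc,*(o+np.array(q)/5),.012) for q in B],0).round(4))
print("pin tri", tri([(s0,(350+234/5,255+64/5)),(w,py)]))
v=im[235:330,275:360].astype(np.uint8);h2=cv2.cvtColor(v,cv2.COLOR_BGR2HSV)
p=np.array(s["position"]);R=np.array(s["tcp_rot"]);print("held jet expect",proj(w,p+R@[0.0,-.00125,-.054]))
g=cv2.cvtColor(v,cv2.COLOR_BGR2GRAY);print(g[25,:].tolist());print(g[0:35,42].tolist())
E
```

```text
yellow 0
(np.float64(nan), np.float64(nan)) 0
[   0    0   50   60 2473] [306.33077234 146.99069956]
[ 35   0  25  10 127] [336.02362205 117.85826772]
pin 0.084 [nan nan nan]
pin 0.087 [nan nan nan]
pin 0.09 [nan nan nan]
ring 0.038 [ 0.5272 -0.1709  0.038 ]
ring 0.042 [ 0.5269 -0.1707  0.042 ]
bolts [[0.4847, -0.1712], [0.5013, -0.1311], [0.562, -0.154], [0.5447, -0.195]] [ 0.5232 -0.1628  0.012 ]
scene [ 0.5203 -0.1668  0.012 ]
top [ 0.5216 -0.1623  0.012 ]
pin tri (array([nan, nan, nan]), [np.float64(nan), np.float64(nan)])
held jet expect [319.37046413 325.85286395]
[46, 45, 50, 70, 104, 133, 151, 161, 167, 169, 170, 171, 171, 171, 171, 171, 170, 171, 171, 171, 171, 172, 173, 173, 173, 173, 172, 173, 173, 174, 173, 173, 172, 168, 162, 157, 153, 151, 152, 151, 152, 152, 152, 152, 153, 152, 153, 154, 155, 160, 167, 172, 176, 177, 179, 179, 179, 179, 179, 179, 179, 180, 179, 180, 180, 181, 181, 180, 181, 181, 181, 181, 181, 181, 181, 181, 175, 168, 156, 138, 114, 84, 60, 47, 44]
[104, 104, 104, 104, 105, 105, 105, 110, 128, 146, 144, 126, 111, 110, 118, 129, 141, 151, 161, 169, 174, 175, 176, 175, 170, 152, 121, 96, 87, 93, 107, 123, 131, 133, 128]<stdin>:5: RuntimeWarning: Mean of empty slice.
  ret = ret.dtype.type(ret / rcount)
```

```bash
python3 - <<'E'
from h import *
import pickle
w,s=pickle.load(open("w5.pkl","rb"));im=cv2.imread("pics/w5.png")
a=im[115:175,285:345];hsv=cv2.cvtColor(a,cv2.COLOR_BGR2HSV)
print(hsv[30,8:52,2].tolist());print(hsv[10:52,29,2].tolist());print(hsv[26:38,24:36,1].tolist())
for T in(210,225,235):
    m=(hsv[...,2]>T).astype(np.uint8);n,l,st,c=cv2.connectedComponentsWithStats(m)
    for i in range(1,n):
        if st[i,4]>60: print(T,st[i],c[i]+[285,115])
E
```

```text
[208, 208, 209, 221, 248, 255, 255, 255, 255, 255, 255, 255, 255, 255, 255, 255, 255, 255, 255, 255, 255, 255, 255, 255, 253, 248, 245, 239, 233, 233, 235, 240, 246, 249, 250, 246, 225, 178, 148, 140, 135, 131, 129, 133]
[234, 254, 255, 255, 255, 255, 255, 255, 254, 252, 251, 251, 254, 255, 255, 255, 255, 255, 255, 255, 255, 255, 255, 255, 255, 255, 255, 255, 254, 252, 252, 255, 255, 255, 252, 229, 209, 199, 188, 181, 190, 201]
[[0, 0, 0, 1, 1, 0, 0, 0, 0, 0, 0, 2], [0, 2, 13, 24, 28, 16, 2, 0, 0, 0, 0, 1], [1, 15, 40, 54, 61, 56, 28, 5, 1, 0, 0, 1], [4, 29, 47, 51, 55, 61, 58, 33, 9, 1, 1, 2], [9, 35, 45, 47, 49, 54, 59, 47, 20, 3, 1, 1], [10, 36, 45, 47, 49, 51, 56, 47, 23, 5, 1, 2], [9, 34, 44, 47, 50, 52, 53, 42, 21, 4, 1, 1], [4, 26, 43, 48, 50, 49, 43, 30, 13, 3, 2, 2], [1, 10, 31, 40, 42, 32, 20, 12, 7, 1, 2, 2], [0, 1, 6, 10, 10, 5, 2, 2, 1, 1, 2, 2], [0, 0, 0, 0, 0, 0, 0, 1, 0, 1, 2, 2], [0, 0, 0, 0, 0, 0, 0, 0, 0, 1, 2, 2]]
210 [45  0 15 10 90] [338.6        117.95555556]
210 [   7    8   38   38 1011] [312.02077151 142.26607319]
210 [ 0 25  6 32 84] [287.05952381 159.77380952]
225 [ 11  10  34  36 927] [312.47464941 142.3193096 ]
235 [ 11  10  33  35 856] [312.11915888 142.21495327]
```

```bash
python3 - <<'E'
from h import *
import pickle
w,s=pickle.load(open("w5.pkl","rb"));s0=P("scene")
for z in(.084,.087,.09):print("pin",z,onz(w,313.2,146,z).round(4))
for z in(.036,.041):print("ring",z,onz(w,312.9,142.6,z).round(4))
print("tri pin",tri([(s0,(350+234/5-.4,255+62/5-.4)),(w,(313.2,146))]))
x=np.array([.522,-.1625,0])
for h in(.033,.036,.039,.042,.045):print(h,"pin tip in scene crop",(proj(s0,x+[0,0,h+.046])-[350,255])*5,"ring",(proj(s0,x+[0,0,h])-[350,255])*5,"pillar",(proj(s0,x+[0,0,.03])-[350,255])*5)
E
```

```text
pin 0.084 [ 0.5231 -0.1634  0.084 ]
pin 0.087 [ 0.5229 -0.1633  0.087 ]
pin 0.09 [ 0.5227 -0.1632  0.09  ]
ring 0.036 [ 0.5235 -0.1646  0.036 ]
ring 0.041 [ 0.5232 -0.1645  0.041 ]
tri pin (array([ 0.52270173, -0.16318539,  0.08926814]), [np.float64(0.07445084667959288), np.float64(0.07445084667967343)])
0.033 pin tip in scene crop [225.94903699  81.51634221] ring [211.18511686 175.08689935] pillar [210.25474044 180.98342547]
0.036 pin tip in scene crop [226.94559576  75.2003666 ] ring [212.11935313 169.16591042] pillar [210.25474044 180.98342547]
0.039 pin tip in scene crop [227.94643392  68.85726911] ring [213.0574733  163.22030613] pillar [210.25474044 180.98342547]
0.042 pin tip in scene crop [228.9515791   62.48687466] ring [213.99950164 157.24993266] pillar [210.25474044 180.98342547]
0.045 pin tip in scene crop [229.96105917  56.08900666] ring [214.94546263 151.25463491] pillar [210.25474044 180.98342547]
```

The stand's axis is at (0.523, −0.1635); pin, bolts and ring agree to 1 mm. The pin top at 0.088–0.089 puts the shoulder at about 0.042. I'll move over it and come down to just above the nose.

Emit:
{"method": "apply_moves", "body": {"steps": [[[1.2,-0.1,0,0,0,0,-1],[3,-0.3,0,0,0,0,-1],[4.8,-0.5,0,0,0,0,-1],[5.7,-0.5,0.5,0,0,0,-1],[5.7,-0.5,1.5,0,0,0,-1],[5.7,-0.5,3,0,0,0,-1],[5.7,-0.5,4.5,0,0,0,-1],[5.7,-0.5,5.5,0,0,0,-1],[5.7,-0.5,6,0,0,0,-1],[5.7,-0.5,6,0,0,0,-1],[5.7,-0.5,6,0,0,0,-1]]]}}

```text
time_s: 10.45
position: [0.5241, -0.1638, 0.1089]
tcp_rot: [[-0.999, 0.04, 0.001], [0.04, 0.999, -0.0], [-0.001, -0.0, -1.0]]
force: [0.1, 0.7, -1.8]
opening: 0.439
grasp_force: 30.0
```

```bash
python3 - <<'E'
from h import *
cs=bot.capture("scene")[225:325,340:440];ct=bot.capture("top")[160:260,375:475]
f=lambda i:cv2.resize(i,None,fx=4,fy=4,interpolation=cv2.INTER_CUBIC)
w=bot.capture("wrist")[130:330,190:450]
cv2.imwrite("pics/c6.png",np.hstack([f(cs),cv2.resize(w,(400,400*200//260)).copy() if 0 else cv2.copyMakeBorder(cv2.resize(w,(400,308)),0,92,0,0,cv2.BORDER_CONSTANT)]))
E
```

```text
(no output)
```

View pics/c6.png

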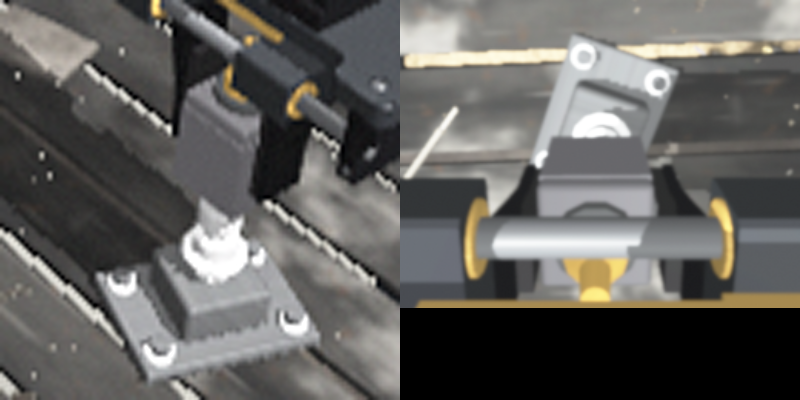

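The view shows the nozzle over the plug with the pin inside the bore. The tool ended 1.6 mm too far to −y, so I'll measure the residual before lowering.

```bash
python3 - <<'E'
from h import *
s=bot.read_state();w=P("wrist");im=bot.capture("wrist");g=cv2.cvtColor(im,cv2.COLOR_BGR2GRAY).astype(int)
for r in range(204,220,2): print(r,g[r,296:350].tolist())
p=np.array(s["position"]);R=np.array(s["tcp_rot"]);print(p,s["force"])
for off in((.0006,-.00125),):
  A=p+R@[off[0],off[1],.0229]; print("axis",A,"proj rim front mid",proj(w,A+R@[.018,0,0]))
for ax in((.523,-.1635),):print("shoulder proj",proj(w,(*ax,.042)),proj(w,(*ax,.03)), "px per mm y",proj(w,(ax[0],ax[1]+.001,.042))-proj(w,(*ax,.042)))
E
```

```text
204 [198, 185, 178, 184, 194, 199, 202, 202, 201, 201, 200, 200, 200, 200, 203, 209, 217, 227, 237, 246, 252, 254, 255, 255, 255, 255, 254, 254, 253, 250, 246, 236, 215, 177, 151, 139, 134, 133, 134, 134, 134, 135, 136, 136, 137, 137, 137, 138, 138, 138, 138, 137, 136, 133]
206 [188, 178, 180, 191, 197, 201, 202, 203, 203, 203, 205, 207, 219, 240, 252, 255, 255, 255, 255, 255, 255, 255, 255, 255, 255, 255, 255, 255, 255, 255, 255, 255, 255, 255, 251, 226, 177, 147, 137, 134, 133, 133, 134, 134, 134, 135, 135, 135, 136, 137, 137, 137, 136, 132]
208 [179, 177, 186, 194, 198, 200, 201, 202, 203, 207, 222, 243, 254, 255, 255, 255, 255, 255, 255, 255, 255, 255, 255, 255, 255, 255, 255, 255, 255, 255, 255, 255, 255, 255, 255, 255, 246, 218, 186, 158, 140, 134, 134, 133, 134, 134, 134, 135, 134, 135, 134, 133, 131, 128]
210 [178, 182, 191, 197, 199, 200, 201, 206, 223, 245, 254, 255, 255, 255, 255, 255, 255, 255, 255, 255, 255, 255, 254, 254, 253, 253, 253, 254, 254, 254, 255, 255, 255, 255, 255, 254, 251, 247, 239, 219, 177, 144, 133, 131, 132, 132, 133, 134, 134, 134, 133, 131, 128, 127]

[... 673 characters left out ...]
, 255, 255, 254, 250, 246, 245, 245, 243, 236, 223, 205, 208, 231, 244, 248, 248, 248, 245, 235, 205, 160, 139, 136, 135, 133, 129, 126, 128, 135, 138]
218 [156, 159, 159, 161, 164, 182, 225, 248, 252, 253, 252, 252, 248, 235, 224, 235, 247, 251, 252, 251, 245, 234, 223, 210, 201, 192, 180, 172, 177, 187, 196, 201, 200, 192, 174, 161, 168, 188, 201, 204, 203, 201, 192, 167, 136, 122, 119, 118, 117, 117, 122, 130, 136, 139]
[ 0.52403971 -0.16376864  0.10904333] [ 0.81545994  0.29371775 -1.79331679]
axis [ 0.523412   -0.16500607  0.08614339] proj rim front mid [319.34205392 217.71283845]
shoulder proj [321.25723486 221.49145137] [321.16835263 216.74500817] px per mm y [ 1.28345403 -0.04753668]
```

```bash
python3 - <<'E'
from h import *
s=bot.read_state();w=P("wrist");im=bot.capture("wrist");g=cv2.cvtColor(im,cv2.COLOR_BGR2GRAY).astype(int)
p=np.array(s["position"]);R=np.array(s["tcp_rot"])
for r in (220,222,226,230,234): print(r,"L",g[r,278:298].tolist(),"R",g[r,338:360].tolist())
for sg in(-1,1):
  for z in(.0229,-.0251): print(sg,z,proj(w,p+R@[.0186,-.00125+sg*.018,z]))
E
```

```text
220 L [141, 164, 184, 194, 197, 199, 201, 201, 194, 175, 143, 119, 111, 109, 107, 107, 107, 107, 108, 108] R [108, 106, 105, 104, 104, 105, 105, 107, 115, 128, 136, 138, 138, 138, 130, 113, 89, 73, 68, 67, 68, 67]
222 L [155, 177, 192, 196, 198, 200, 201, 198, 184, 155, 124, 108, 104, 104, 104, 103, 103, 103, 104, 103] R [104, 104, 103, 104, 103, 103, 104, 105, 109, 120, 131, 137, 138, 133, 119, 97, 79, 73, 72, 72, 71, 71]
226 L [184, 193, 198, 199, 201, 203, 198, 181, 150, 119, 106, 103, 104, 104, 103, 103, 104, 104, 104, 103] R [103, 103, 104, 104, 104, 104, 103, 104, 104, 108, 118, 127, 126, 118, 110, 108, 107, 107, 106, 105, 105, 103]
230 L [206, 232, 252, 255, 255, 255, 253, 220, 143, 109, 104, 104, 104, 103, 104, 104, 104, 104, 104, 103] R [103, 104, 104, 103, 103, 103, 104, 104, 104, 104, 104, 102, 97, 92, 91, 91, 91, 92, 90, 89, 90, 92]
234 L [248, 255, 255, 250, 219, 164, 125, 108, 104, 103, 103, 104, 103, 103, 103, 104, 103, 104, 104, 104] R [104, 103, 104, 104, 104, 103, 104, 104, 104, 104, 104, 103, 102, 103, 105, 109, 112, 116, 120, 130, 148, 161]
-1 0.0229 [290.23055038 217.70740161]
-1 -0.0251 [280.37579313 249.96696599]
1 0.0229 [348.45830823 217.72524391]
1 -0.0251 [358.37554987 249.99900389]
```

The row fit puts the plug's x within 0.4 mm of the nozzle axis. Both views say to move about +2.3 mm in y. I'll correct that and lower slowly onto the nose.

Emit:
{"method": "apply_moves", "body": {"steps": [[[0,0.12,0,0,0,0,-1],[0,0.23,0,0,0,0,-1],[0,0.23,0.4,0,0,0,-1],[0,0.23,0.8,0,0,0,-1],[0,0.23,1.1,0,0,0,-1],[0,0.23,1.4,0,0,0,-1],[0,0.23,1.4,0,0,0,-1]]]}}

```text
time_s: 11.58
position: [0.5237, -0.1612, 0.0942]
tcp_rot: [[-0.999, 0.04, -0.001], [0.04, 0.999, 0.0], [0.001, 0.0, -1.0]]
force: [0.4, -0.8, -2.0]
opening: 0.436
grasp_force: 30.0
```

Emit:
{"method": "apply_moves", "body": {"steps": [[[0,0,0.15,0,0,0,-1],[0,0,0.3,0,0,0,-1],[0,0,0.45,0,0,0,-1],[0,0,0.6,0,0,0,-1],[0,0,0.6,0,0,0,-1]]]}}

```text
time_s: 12.2
position: [0.5238, -0.1613, 0.0884]
tcp_rot: [[-0.999, 0.04, -0.0], [0.04, 0.999, 0.0], [0.0, 0.0, -1.0]]
force: [0.1, -0.7, -1.0]
opening: 0.439
grasp_force: 30.0
```

Emit:
{"method": "apply_moves", "body": {"steps": [[[0,0,0.2,0,0,0,-1],[0,0,0.4,0,0,0,-1],[0,0,0.6,0,0,0,-1],[0,0,0.8,0,0,0,-1],[0,0,1.0,0,0,0,-1],[0,0,1.2,0,0,0,-1],[0,0,1.4,0,0,0,-1],[0,0,1.4,0,0,0,-1]]]}}

```text
time_s: 13.2
position: [0.5237, -0.1613, 0.0743]
tcp_rot: [[-0.999, 0.04, -0.0], [0.04, 0.999, 0.0], [0.0, 0.0, -1.0]]
force: [-0.0, 0.6, -1.7]
opening: 0.432
grasp_force: 30.0
```

Emit:
{"method": "apply_moves", "body": {"steps": [[[0,0,0.1,0,0,0,-1],[0,0,0.2,0,0,0,-1],[0,0,0.3,0,0,0,-1],[0,0,0.4,0,0,0,-1],[0,0,0.5,0,0,0,-1],[0,0,0.5,0,0,0,-1],[0,0,0.5,0,0,0,-1]]]}}

```text
time_s: 14.08
position: [0.5239, -0.1613, 0.0697]
tcp_rot: [[-0.999, 0.04, 0.0], [0.04, 0.999, -0.0], [-0.0, -0.0, -1.0]]
force: [-0.1, 0.7, 0.9]
opening: 0.433
grasp_force: 30.0
```

Pin contact felt (about +2.5 N). Continuing in small steps towards the shoulder.

Emit:
{"method": "apply_moves", "body": {"steps": [[[0,0,0.1,0,0,0,-1],[0,0,0.2,0,0,0,-1],[0,0,0.3,0,0,0,-1],[0,0,0.3,0,0,0,-1],[0,0,0.3,0,0,0,-1]]]}}

```text
time_s: 14.7
position: [0.5239, -0.1613, 0.0666]
tcp_rot: [[-0.999, 0.04, 0.0], [0.04, 0.999, -0.0], [-0.0, -0.0, -1.0]]
force: [-0.8, 0.2, 3.5]
opening: 0.434
grasp_force: 30.0
```

Emit:
{"method": "apply_moves", "body": {"steps": [[[0,0,0.05,0,0,0,-1],[0,0,0.1,0,0,0,-1],[0,0,0.1,0,0,0,-1]]]}}

```text
time_s: 15.08
position: [0.524, -0.1614, 0.0664]
tcp_rot: [[-0.999, 0.039, 0.0], [0.039, 0.999, -0.0], [-0.001, -0.0, -1.0]]
force: [-1.6, 0.5, 9.3]
opening: 0.437
grasp_force: 30.0
```

The force rises steeply with no more travel, so it is home: the rim is at about 0.0435, 6 mm below the pin contact. I'll release gradually so the button springs out while the nozzle is held down.

Emit:
{"method": "apply_moves", "body": {"steps": [[[0,0,0,0,0,0,-0.1],[0,0,0,0,0,0,-0.07],[0,0,0,0,0,0,-0.04],[0,0,0,0,0,0,0],[0,0,0,0,0,0,0.05],[0,0,0,0,0,0,0.05]]]}}

```text
time_s: 15.82
position: [0.5237, -0.1604, 0.0654]
tcp_rot: [[-0.999, 0.04, -0.0], [0.04, 0.999, 0.001], [0.001, 0.001, -1.0]]
force: [0.6, 4.8, 3.9]
opening: 0.521
grasp_force: 2.3
```

Emit:
{"method": "apply_moves", "body": {"steps": [[[0,0,0,0,0,0,0.15],[0,0,0,0,0,0,0.3],[0,0,0,0,0,0,0.6],[0,0,0,0,0,0,1],[0,0,0,0,0,0,1],[0,0,0,0,0,0,1]]]}}

```text
time_s: 16.58
position: [0.5238, -0.1614, 0.0655]
tcp_rot: [[-0.999, 0.04, 0.0], [0.04, 0.999, -0.0], [-0.0, -0.0, -1.0]]
force: [0.2, -0.5, -0.1]
opening: 0.97
grasp_force: 0.0
```

```bash
python3 - <<'E'
from h import *
s=bot.read_state();w=P("wrist");im=bot.capture("wrist");g=cv2.cvtColor(im,cv2.COLOR_BGR2GRAY).astype(int)
p=np.array(s["position"]);R=np.array(s["tcp_rot"]);print(p,s["force"],s["opening"])
for c in(300,305,312): print(c,g[225:262,c].tolist())   # front top edge of housing
for r in (252,256,260): print(r,g[r,270:385].tolist())
A=np.array([.523,-.1635,0])
for h in(.0435,.0418,.050):print(h,"front top edge",proj(w,A+[-.018,0,h+.048]),"button tip",proj(w,A+[0,.026,h+.039]),"in",proj(w,A+[0,.0205,h+.039]))
E
```

```text
[ 0.5238264  -0.16136555  0.06554216] [ 0.16280452 -0.45073565 -0.07944653] 0.9697672950038991
300 [106, 105, 106, 105, 106, 105, 105, 105, 105, 106, 105, 106, 105, 105, 105, 105, 106, 106, 106, 108, 123, 142, 142, 124, 110, 111, 116, 127, 138, 149, 157, 165, 171, 173, 174, 173, 174]
305 [105, 106, 105, 106, 105, 106, 105, 105, 106, 105, 105, 105, 105, 105, 106, 105, 106, 106, 105, 108, 122, 140, 140, 123, 111, 110, 116, 125, 138, 148, 157, 164, 171, 173, 174, 174, 174]
312 [105, 105, 105, 106, 106, 105, 105, 105, 106, 104, 105, 105, 105, 105, 105, 105, 105, 105, 105, 108, 123, 145, 149, 131, 114, 111, 116, 126, 137, 148, 157, 165, 171, 174, 175, 176, 175]
252 [255, 255, 255, 254, 246, 227, 198, 162, 135, 128, 127, 127, 128, 128, 127, 128, 128, 127, 128, 128, 128, 128, 127, 128, 127, 127, 127, 127, 128, 126, 127, 126, 126, 126, 126, 125, 126, 126, 126, 126, 126, 126, 126, 125, 126, 125, 125, 125, 125, 125, 125, 125, 125, 125, 124, 124, 124, 124, 124, 124, 124, 123, 124, 124, 123, 123, 123, 123, 123, 123, 124, 123, 123, 122, 123, 123, 123, 122, 121, 119, 116, 107, 97, 90, 87, 88, 88, 
[... 884 characters left out ...]
4, 176, 175, 176, 175, 176, 176, 175, 176, 176, 177, 176, 176, 177, 177, 177, 178, 178, 178, 178, 179, 178, 179, 178, 178, 179, 179, 178, 179, 180, 179, 180, 180, 180, 180, 180, 180, 179, 175, 167, 151, 128, 103, 89, 87, 88, 88, 89, 90, 89, 89, 90, 102, 141, 176, 172, 136, 105, 97, 94, 93, 91, 92, 92, 92, 93, 93, 93, 93, 93, 93, 94, 95, 96]
0.0435 front top edge [315.82690984 250.48767041] button tip [369.11669694 274.05386722] in [358.18891373 274.43651704]
0.0418 front top edge [315.86809866 248.95943883] button tip [368.57341057 272.40415021] in [357.76491818 272.78334895]
0.05 front top edge [315.65978274 256.68859813] button tip [371.30923807 280.71163115] in [359.8999915  281.10804739]
```

The top edge is at row 247, the same as in the latched start view, so the rim is at about 0.0425 and it did not spring up. The button edge stands 13–14 px beyond the housing (expected 13.5 out, 2.6 in), so it is latched. Retreating straight up.

Emit:
{"method": "apply_moves", "body": {"steps": [[[0,0,-0.5,0,0,0,1],[0,0,-1.5,0,0,0,1],[0,0,-3,0,0,0,1],[0,0,-5,0,0,0,1],[0,0,-8,0,0,0,1],[0,0,-11,0,0,0,1],[0,0,-13,0,0,0,1],[0,0,-13,0,0,0,1],[0,0,-13,0,0,0,1]]]}}

```text
time_s: 17.75
position: [0.5234, -0.1611, 0.1954]
tcp_rot: [[-0.999, 0.04, -0.0], [0.04, 0.999, 0.0], [0.001, 0.0, -1.0]]
force: [-0.7, -0.1, 0.0]
opening: 1.002
grasp_force: 0.0
```

```bash
python3 - <<'E'
from h import *
s=bot.read_state();im=bot.capture("scene");c=P("scene");print(s["position"],s["force"],s["time_s"])
hsv=cv2.cvtColor(im,cv2.COLOR_BGR2HSV)
A=np.array([.5225,-.1632,0]);q=[proj(c,A+[0,0,z]) for z in(.042,.044,.050,.119,.121,.127)];print(np.round(q,1).tolist())
sub=hsv[215:290,375:420];y,x=np.nonzero((sub[...,1]>110)&(sub[...,2]>120)&(sub[...,0]>12)&(sub[...,0]<32));print("jet rows",215+y.min(),215+y.max(),"cols",375+x.min(),375+x.max(),"tip col",375+x[y<y.min()+3].mean())
E
```

```text
[ 0.52336581 -0.16105547  0.1954211 ] [-0.71655786 -0.14053738  0.01146144] 17.75
[[393.3, 286.6], [393.4, 285.8], [393.8, 283.3], [398.4, 254.1], [398.6, 253.2], [399.0, 250.5]]
jet rows 253 267 cols 393 403 tip col 399.0
```

The jet tip is at row 253, column 399, which gives a tip height of about 0.121 and a rim at 0.044. That is seated, latched, upright and centred, so I'm handing in.

```bash
python3 -c "
from rig import bot
print(bot.hand_in())"
```

```text
the job is handed in; nothing more can be done
None
```

The nozzle is off the manifold and on the parking stand: my measurements put it fully home (rim about 44 mm above the table), upright, with the button out and the gripper clear, and I handed the job in; no verdict came back.

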